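# Load two interface bars into the spring magazine

### The job

Load the two white interface bars into the blue spring-loaded magazine, flat and one at a time, pressing each down past the two orange lips until they snap shut over it and hold it. Load the bar lying loose on the bench first; only then draw the other by its protruding end right out of the grey dock, lay it flat on the bench, let go, take it again by its middle and load it on top of the first. Leave the relay board, the solder reel and the fuse box where they are.

Things in the scene. Friction and masses are not known exactly. Their poses are not given: they have to be found in the camera images.
- magazine: blue fixed magazine on a dark base plate (170 x 76 x 8 mm): an upright well, open at the top, rim 92 mm up. Origin: centre of its underside on the bench; x along the well's length, z up (heights z below are in this frame). Well inside 118 mm (x) by 30 mm (y). Each bar goes in flat, long axis along x.
- magazine_mouth (a point): centre of the well's mouth at the rim, z = 92 mm; a flared lead-in reaches 7 mm higher and 5 mm wider each side. Long walls 4 mm thick, cut away in the middle (x = -31 to +31 mm, open above z = 30 mm), so fingers on a bar's middle can go down with it; near the ends fingers have no room.
- lip_a (a joint): orange sprung lip at the well's -x end: 0 = shut, about 0.64 rad = pushed aside. It slopes down and inward from its hinge at z = 76 mm to its tip at z = 61 mm, 10 mm in from the well's end. A bar laid in rests on the two slopes, underside about 70 mm up. Pushed down (up to 15 N) until its top is below z = 57 mm (underside below 39 mm), it is past and the lips snap shut over it.
- lip_b (a joint): the same lip at the +x end. Let go, the bar rises until its top stops under the two tips, centre about z = 52 mm. The second bar goes in the same way on top of the first and pushes it 18 mm deeper.
- follower (a joint): the black spring-borne platform in the well: 0 = up (its top at z = 60 mm), grows as it is pushed down, metres, end stop 0.044; about 3 N at 0 rising to 9.6 N at the stop. About 0.017 with one bar held, 0.035 with two.
- bar_1_mid (a point): centre (half-way up) of a plain white rectangular interface bar, 113 mm long x 26 mm wide x 18 mm thick, about 55 g, with square ends. Its long axis is the point's y axis; z is up as it lies flat. Either end may point either way and either end may be gripped. This one lies flat and free on the bench, in the left half of the work area.
- bar_2_mid (a point): centre (half-way up) of a plain white rectangular interface bar, 113 mm long x 26 mm wide x 18 mm thick, about 55 g, with square ends. Its long axis is the point's y axis; z is up as it lies flat. Either end may point either way and either end may be gripped. This one lies flat on the bench in the dock, 40 to 50 mm of it sticking out of the dock's front.
- dock: low grey sheet-metal cover fixed on the bench, 84 (x) x 68 (y) x 30 mm high, mounting feet out to y = +-47 mm. Origin: centre of its underside. Open only at its front, which faces its -x (front edge at x = -42 mm): bay 60 mm wide, 27 mm high, with the bench for a floor. The bar can only be drawn out along -x.
- relay_board_mid (a point): bystander: green circuit board on black feet, 112 x 125 x 37 mm; its centre
- solder_reel_mid (a point): bystander: reel of solder wire with blue flanges, 61 mm across, 38 mm high, standing upright; its centre
- fuse_box_mid (a point): bystander: flat white and red box, 40 x 62 x 16 mm; its centre

How it is judged:
On the way, in this order (a step that is already met when the one before it is completed fails the run):
1. the loose bar alone is held down in the magazine by the lips, let go (z of bar_1_mid in the frame of magazine between 0.015 and 0.0555 m and x of bar_1_mid in the frame of magazine between -0.005 and 0.005 m and y of bar_1_mid in the frame of magazine between -0.004 and 0.004 m and angle between the z axis of bar_1_mid and the z axis of magazine, either way round below 0.12 rad and contact force between the fingers and bar_1 below 0.1 N and not (z of bar_2_mid in the frame of magazine between 0.015 and 0.0555 m and x of bar_2_mid in the frame of magazine between -0.005 and 0.005 m and y of bar_2_mid in the frame of magazine between -0.004 and 0.004 m and angle between the z axis of bar_2_mid and the z axis of magazine, either way round below 0.12 rad and contact force between the fingers and bar_2 below 0.1 N)), for 0.2 s.
2. the other bar lies flat on the bench, wholly out of the dock, let go (height (world z) of bar_2_mid below 0.014 m and angle between bar_2_mid's own x axis and vertical above 1.45 rad and horizontal distance between bar_2_mid and dock above 0.096 m and contact force between the fingers and bar_2 below 0.1 N), for 0.1 s.
3. both bars are held down in the magazine by the lips, let go (z of bar_1_mid in the frame of magazine between 0.015 and 0.0555 m and x of bar_1_mid in the frame of magazine between -0.005 and 0.005 m and y of bar_1_mid in the frame of magazine between -0.004 and 0.004 m and angle between the z axis of each of bar_1_mid, bar_2_mid and the z axis of magazine, either way round below 0.12 rad and contact force between the fingers and bar_1 below 0.1 N and z of bar_2_mid in the frame of magazine between 0.015 and 0.0555 m and x of bar_2_mid in the frame of magazine between -0.005 and 0.005 m and y of bar_2_mid in the frame of magazine between -0.004 and 0.004 m and contact force between the fingers and bar_2 below 0.1 N), for 0.2 s.
At the end, for the whole second after the job is handed in: both bars lie level (0.12 rad) in the well, the second on the first, centres below z = 55.5 mm (first: 42 mm) in the magazine frame, so under the lips, within 5 mm lengthwise and 4 mm crosswise of the well centre; released, at rest, follower at least 30 mm down (all of step 3 and z of bar_1_mid in the frame of magazine below 0.042 m and linear speed of each of bar_1, bar_2 below 0.02 m/s and value of joint follower above 0.03 m); the robot touches nothing.
It fails at once if the relay board is pushed more than 25 mm from its place (distance of relay_board_mid from where it was at the start of the episode above 0.025 m).
It fails at once if the solder reel is pushed more than 25 mm from its place (distance of solder_reel_mid from where it was at the start of the episode above 0.025 m).
It fails at once if the fuse box is pushed more than 25 mm from its place (distance of fuse_box_mid from where it was at the start of the episode above 0.025 m).
It also fails if it takes over 64 s, if anything falls off the work surface, if the arm or the gripper's body presses on something with over 40 N, if the wrist force passes 120 N, or if a joint passes its speed limit or range.

### The arm

A 7-joint arm with a two-finger parallel gripper is mounted at the origin on a cart in front of the work surface, level with it; the furniture and walls round the work are solid. World frame = base frame: x ahead of the robot, y to its left, z up, the work surface at z = 0. Lengths are in m, angles in rad, forces in N, time in s.
With the tool pointing down it reaches from about 0.425 to 0.925 m from the base axis. Payload 6.8 kg.
Tool frame: the origin (TCP) lies midway between the tips of the shut fingers; the grasp point (between the pads) lies 19 mm behind it; z points along the fingers, y is the line along which they close (so a half turn about z gives the same grasp; the last joint's range is limited). The gripper opens to 85 mm and grips with 20 to 120 N. Pads are 22 mm wide; open, the fingers measure 114 mm over their backs; the gripper's body (76 mm by 85 mm) begins 54 mm behind the grasp point. The pads swing forward as they close: fully open they stand 13 mm farther back than shut.
Start: joints at [-1.301, 0.477, 0.022, 1.555, -0.011, 1.109, -0.083], TCP at [0.249, 0.627, 0.231] pointing down, gripper open.
Joint ranges: [-2.96, 2.96], [-0.34, 2.1], [-1.41, 1.46], [0.24, 2.44], [-1.37, 4.51], [0.17, 1.92], [-2.96, 2.96]. Speed limits (rad/s): [2.39, 2.39, 3.14, 3.14, 3.14, 3.14, 3.14].

### API

Orientations are given as a rotation vector (axis times angle).
In Python, from bench import r gives the robot as it stands.
- The arm moves only by the tool servo_tool, never from a script. Its arguments are lists of equal length, an entry for each row: "turn": the turn, a rotation vector about the world's x, y, z in units of 5 degrees (1.0 is 5 degrees), a list of three; "slide": the shift along the world's x, y, z in units of 30 mm (1.0 is 30 mm), a list of three; "hand": the opening, from 0 (shut) to 1 (fully open). In form: {"turn": [[rx, ry, rz], ...], "slide": [[dx, dy, dz], ...], "hand": [hand, ...]}. A call has 1 to 8 rows; each row is the pose to reach, as a shift and turn from the pose commanded when the call began; what a row does not reach only later rows make up. A row lasts 1/8 s, in which the tool goes at most 62.5 mm and 10.7 degrees, less where a joint would pass 70% of its speed; a pose out of reach is approached as far as the arm can. A call with a gripper value outside its range is refused whole. The fingers move at their own pace and stop on an object; "squeeze" is the grip in N (left out, the last holds). Time passes only in rows, so rows that repeat a pose let the fingers close. It gives the time, the measured TCP pose, the force, the opening and the grip force at its end, in the units of the state.
- r.get_obs(): the state, without advancing time (a new reading comes with each control period).
- r.grab_frame(name): name is "scene" or "top" or "wrist"; returns (picture, depth): 400x640x3 uint8, red, green, blue; 400x640 float32, m along the optical axis (not along the pixel's ray), 0 where there is no reading.
- r.get_calibration(name): a dict with "fovy" (degrees; the focal length in pixels is half the picture's height over the tangent of half this angle, whatever the lens; pixels are square), "cx", "cy" (the principal point, pixels), "R" (3x3) and "t" (3): a world point X has camera coordinates R X + t. Camera axes: x right, y down, z forward; pixel columns grow to the right and rows downward; lengths in m; the calibration is good to about 2 mm. The wrist camera is an equidistant fisheye: a pixel r from the principal point sees the ray r / f radians off the axis. A picture is of the moment at which its call begins: read the wrist's pose just before it. get_calibration takes no time and is no camera call; for the wrist camera it gives the pose at the moment of the call.
- r.hand_in(): hands the job in; it is judged then, once.
The state is a dict: "clock": time; "joints": joint angles; "qvel": joint speeds; "tau": joint torques, N m; "tcp_pos": TCP position; "orientation": TCP orientation; "contact_force": force on the tool from outside, world axes, zero at the start; "moment": the same for the moment, N m; "grip_width": finger opening in m; "gripper_force": force on a finger pad.
Only numpy, scipy, OpenCV 4.12 (cv2) and the standard library are available. Lean on these libraries where they do the work, as an engineer would, in place of code of your own. Each camera call takes 0.05 s, during which the arm holds its last target. There are 200 camera calls.

## Working session

There is one attempt and no reset: what is moved stays moved. The work goes in short steps, Python scripts to look and compute and a tool call to move; the robot and the scene stay as the last step left them, time stands still between calls to the robot, and variables do not carry over. Pictures are saved under pics/ and viewed, at most 10 in all, crops included, and the job is handed in when it is done.

Besides the shell and the picture viewer there is one more tool, called after "Call:" by a JSON object that holds its "method" and its "body", one argument or row to a line. servo_tool: Moves the arm, as the interface text tells. Its arguments: {"type":"object","properties":{"turn":{"type":"array"},"slide":{"type":"array"},"hand":{"type":"array"},"squeeze":{"type":"number"}},"required":["turn","slide","hand"]}

```bash
mkdir -p pics; ls; cat > h.py <<'E'
import numpy as np,cv2
from bench import r
def grab(n,name=None):
    c=r.get_calibration(n); im,d=r.grab_frame(n)
    if name: cv2.imwrite('pics/'+name,im[:,:,::-1])
    return c,im,d
def cloud(c,d):
    h,w=d.shape; f=h/2/np.tan(np.radians(c['fovy'])/2)
    u,v=np.meshgrid(np.arange(w),np.arange(h))
    x=(u-c['cx'])/f; y=(v-c['cy'])/f
    P=np.stack([x*d,y*d,d],-1)
    return (P-np.array(c['t']))@np.array(c['R'])
E
python3 - <<'E'
from h import *
print(r.get_obs())
for n in('top','scene'):
    c,im,d=grab(n,n+'0.png'); np.savez(n+'0.npz',im=im,d=d,P=cloud(c,d)); print(c)
E
```

```text
pics
{'clock': 0.0, 'joints': array([-1.30105784,  0.47780474,  0.02234416,  1.55647575, -0.01146496,
        1.10929083, -0.08309992]), 'qvel': array([-8.23185420e-05, -5.55894408e-04,  6.10344866e-05,  3.91729201e-04,
       -1.68112819e-03, -4.75225782e-05,  1.39360154e-03]), 'tau': array([-2.83004838e-04, -5.96442747e+01,  1.60804007e+00, -2.81188130e+01,
        1.25383178e-02,  9.26323322e-03,  3.42602482e-05]), 'tcp_pos': array([0.2488206 , 0.62681787, 0.23031244]), 'orientation': array([-5.89898460e-01, -3.08553067e+00,  2.89309140e-03]), 'contact_force': array([ 0.19495945, -0.73519524, -0.05884039]), 'moment': array([-0.019694  ,  0.02022705, -0.01742573]), 'gripper_force': 0.0, 'grip_width': 0.08502298291450473}
{'fovy': 49.54640183182024, 'cx': 318.2987436299156, 'cy': 202.63509595411216, 'R': array([[-0.02985423, -0.99951682,  0.00865179],
       [-0.99276641,  0.02864336, -0.1165951 ],
       [ 0.11629095, -0.01207006, -0.99314185]]), 't': array([0.12592683, 0.56880006, 1.33173531])}
{'fovy': 48.09823920509418, 'cx': 313.51657004020814, 'cy': 193.25498205815342, 'R': array([[-0.64660942, -0.76270405,  0.01337122],
       [-0.3249876 ,  0.25957683, -0.90939701],
       [ 0.69012993, -0.59237016, -0.41571418]]), 't': array([0.4433352 , 0.22944542, 0.94074165])}
```

View pics/top0.png

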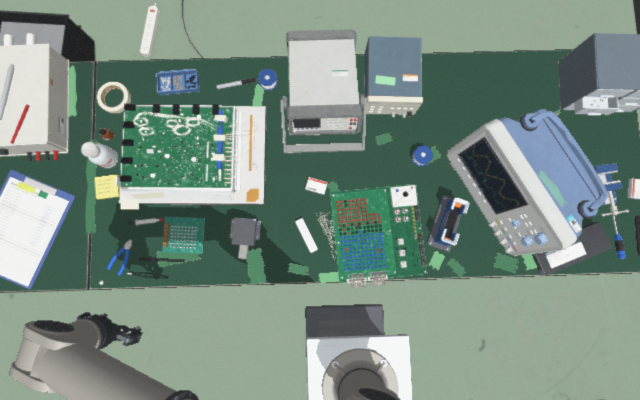

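View pics/scene0.png

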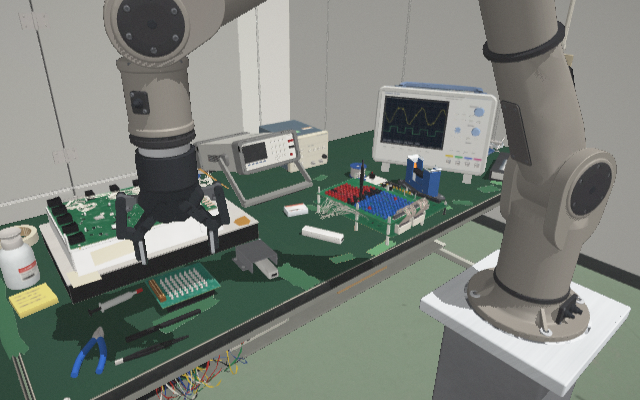

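The top view shows the loose bar at (306,235), the dock at (243,232) with bar 2 sticking out downward at (243,252), and the magazine at (450,222). The fuse box is at (317,186), the reel at (423,156) and the relay board at about (183,235). A big breadboard lies between the loose bar and the magazine.

```bash
cat > m.py <<'E'
from h import *
for n in('top','scene'):
    z=np.load(n+'0.npz'); im=z['im'].astype(int); P=z['P']; ok=z['d']>0
    white=(im.min(-1)>165)&ok
    def rect(m,t):
        k,l,s,cc=cv2.connectedComponentsWithStats(m.astype(np.uint8))
        for i in range(1,k):
            if s[i,4]<12: continue
            q=P[l==i]; (c,wh,a)=cv2.minAreaRect((q[:,:2]*1000).astype(np.float32))
            print(n,t,s[i,:5],np.round(c),np.round(wh),round(a,1),'z',np.round(np.percentile(q[:,2],[5,50,95])*1000))
    reg=lambda x0,x1,y0,y1,z0,z1:(P[...,0]>x0)&(P[...,0]<x1)&(P[...,1]>y0)&(P[...,1]<y1)&(P[...,2]>z0)&(P[...,2]<z1)&ok
    rect(white&reg(.35,.8,0,.5,.010,.03),'white')
    blue=(im[...,2]>im[...,0]+40)&ok
    rect(blue&reg(.35,.8,-.45,-.1,.03,.15),'blue')
    orange=(im[...,0]>im[...,2]+60)&ok
    rect(orange&reg(.35,.8,-.45,-.1,.03,.15),'orange')
    g=(abs(im.max(-1)-im.min(-1))<25)&~white&reg(.35,.65,.2,.45,.022,.04)
    rect(g,'dock')
    b=reg(.3,.7,-.22,.12,.02,.2)
    if n=='top':
        q=P[b]; 
        H,xe,ye=np.histogram2d(q[:,0],q[:,1],bins=[np.arange(.36,.66,.03),np.arange(-.4,.13,.03)])
        for i in range(len(xe)-1):
            print(round(xe[i],2),[int(1000*max([0]+list(q[(q[:,0]>=xe[i])&(q[:,0]<xe[i+1])&(q[:,1]>=y)&(q[:,1]<y+.03),2]))) for y in ye[:-1]])
E
python3 m.py
python3 - <<'E'
import cv2,numpy as np
im=cv2.imread('pics/top0.png')[160:290,150:490]
s=cv2.imread('pics/scene0.png')[150:290,220:500]
a=cv2.resize(im,None,fx=2.2,fy=2.2,interpolation=2);b=cv2.resize(s,(a.shape[1],290),interpolation=2)
cv2.imwrite('pics/c0.png',np.vstack([a,b]))
E
```

```text
top white [289 144  62   7 252] [756.  99.] [198.  21.] 88.3 z [11. 15. 20.]
top white [306 179  21  15 192] [627. 115.] [62. 32.] 72.6 z [12. 17. 21.]
top white [296 218  22  34 277] [473. 150.] [110.  24.] 25.1 z [13. 18. 23.]
top white [239 245   8  13  86] [428. 351.] [21. 38.] 81.7 z [14. 19. 23.]
top blue [414 145  19  19 249] [ 717. -230.] [56. 60.] 43.2 z [34. 38. 43.]
top blue [446 200   6  12  36] [ 551. -297.] [ 4. 35.] 73.0 z [32. 48. 65.]
top blue [459 206   6   9  24] [ 533. -328.] [ 4. 26.] 66.1 z [57. 74. 89.]
top blue [436 227  15  18  69] [ 454. -266.] [56. 28.] 12.3 z [31. 48. 80.]
top blue [451 233   6   7  18] [ 454. -295.] [ 2. 19.] 65.3 z [58. 76. 84.]
top blue [389 243   3   7  14] [ 429. -105.] [ 6. 18.] 87.4 z [58. 63. 68.]
top orange [455 202   7   6  29] [ 549. -317.] [19. 10.] 51.4 z [59. 70. 79.]
top dock [232 217  24  29 582] [490. 345.] [68. 84.] 84.0 z [25. 30. 35.]
0.36 [0, 0, 0, 0, 0, 0, 45, 38, 63, 70, 74, 75, 79, 75, 76, 68, 0]
0.39 [0, 0, 0, 0, 0, 0, 48, 40, 68, 70, 77, 76, 77, 75, 77, 69, 0]
0.42 [0, 0, 0, 0, 0, 0, 45, 39, 73, 70, 75, 74, 75, 75
[... 636 characters left out ...]
cene blue [406 159   8  22 121] [ 546. -297.] [15. 49.] 66.9 z [32. 60. 88.]
scene blue [417 158   6  13  54] [ 534. -326.] [11. 31.] 80.5 z [60. 75. 89.]
scene blue [350 163  12   7  55] [ 724. -222.] [37. 58.] 39.2 z [35. 37. 39.]
scene blue [421 170  20  22 325] [ 472. -280.] [43. 92.] 75.3 z [34. 61. 90.]
scene orange [446 155   7   2  12] [ 490. -423.] [19. 10.] 24.1 z [92. 94. 97.]
scene orange [414 163   3   5  14] [ 546. -320.] [ 8. 17.] 39.3 z [64. 68. 73.]
scene dock [219 225  39  19 249] [575. 340.] [110.   9.] 88.3 z [23. 31. 39.]
scene dock [235 239  42  27 605] [488. 349.] [69. 87.] 84.2 z [27. 30. 31.]
scene dock [198 242  11   9  68] [578. 437.] [25.  7.] 86.5 z [23. 31. 39.]
```

View pics/c0.png

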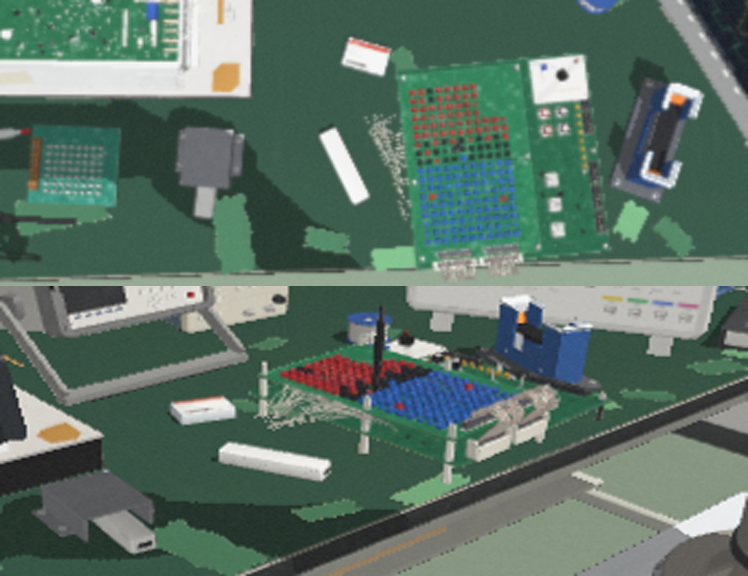

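The crop confirms the layout. The loose bar runs about 25° from world x. The dock front faces the robot with bar 2 sticking out. The magazine is tilted, to the right of a breadboard about 76 mm high that carries a pen up to 180 mm.

```bash
python3 - <<'E'
from h import *
for n in('top','scene'):
    z=np.load(n+'0.npz'); im=z['im'].astype(int); P=z['P']; ok=z['d']>0
    b=(P[...,0]>.4)&(P[...,0]<.62)&(P[...,1]<-.23)&(P[...,1]>-.40)&ok
    for lo,hi in((.005,.014),(.06,.105),(.085,.105)):
        m=b&(P[...,2]>lo)&(P[...,2]<hi)
        k,l,s,_=cv2.connectedComponentsWithStats(m.astype(np.uint8),connectivity=8)
        for i in range(1,k):
            if s[i,4]<25: continue
            q=P[l==i]; c,wh,a=cv2.minAreaRect((q[:,:2]*1000).astype(np.float32)); print(n,lo,s[i],np.round(c),np.round(wh),round(a,1),im[l==i].mean(0).astype(int))
    q=P[ok&(P[...,1]<-.3)&(P[...,1]>-.5)&(P[...,0]>.35)&(P[...,0]<.75)]
    if n=='top':
      for x in np.arange(.38,.72,.04): print(round(x,2),[int(1000*max([0]+list(q[(q[:,0]>=x)&(q[:,0]<x+.04)&(q[:,1]>=y)&(q[:,1]<y+.03),2]))) for y in np.arange(-.5,-.3,.03)])
      q=P[ok&(abs(P[...,1]-.25)<.05)&(P[...,0]<.5)&(abs(P[...,2])<.012)]; print('edge x',q[:,0].min())
E
```

```text
top 0.005 [427 195  27  57 402] [ 501. -302.] [ 84. 179.] 69.3 [84 88 96]
top 0.005 [441 211   9  19  43] [ 506. -295.] [10. 63.] 66.6 [71 75 84]
top 0.005 [453 214  10  19  58] [ 497. -334.] [17. 64.] 73.0 [ 95 103 108]
top 0.06 [467 181  22  31 241] [ 576. -377.] [103.  11.] 29.2 [162 163 162]
top 0.06 [446 198  24  31 311] [ 521. -305.] [47. 90.] 68.4 [131 129 131]
top 0.06 [439 228  21  17 216] [ 458. -281.] [46. 52.] 67.6 [136 142 153]
top 0.085 [470 181  19  27  97] [ 578. -378.] [94.  8.] 28.8 [166 168 167]
top 0.085 [452 198  18  16 119] [ 545. -315.] [47. 38.] 67.5 [203 209 214]
top 0.085 [441 229  19  16 111] [ 451. -278.] [47. 37.] 70.4 [190 197 206]
0.38 [297, 186, 9, 7, 7, 6, 8]
0.42 [303, 265, 86, 8, 9, 6, 104]
0.46 [304, 300, 233, 88, 7, 13, 95]
0.5 [301, 305, 299, 180, 6, 99, 66]
0.54 [298, 302, 303, 283, 124, 107, 105]
0.58 [295, 299, 304, 304, 276, 84, 14]
0.62 [283, 290, 301, 303, 302, 224, 9]
0.66 [274, 285, 294, 301, 303, 299, 159]
0.7 [281, 287, 288, 297, 301, 302, 227]
edge x 0.3216799427051035
scene 0.005 [398 180  24  13  93] [ 526. -278.] [ 24. 116.] 70.3 [61 67 78]
scene 0.005 [432 193  13   7  42] [ 422. -293.] [31. 40.] 8.0 [ 92  99 112]
scene 0.06 [403 147  39  36 752] [ 514. -320.] [103. 207.] 47.5 [133 142 156]
scene 0.085 [404 147  32  17 256] [ 571. -339.] [ 95. 116.] 4.8 [182 185 185]
scene 0.085 [423 165  19  10  94] [ 449. -275.] [46. 39.] 70.2 [122 138 158]
```

Call:
{"method": "servo_tool", "body": {
  "turn": [
    [0,0,2],
    [0,0,4],
    [0,0,6],
    [0,0,8],
    [0,0,9.3],
    [0,0,9.3],
    [0,0,9.3],
    [0,0,9.3]
  ],
  "slide": [
    [0.9,-1.8,0],
    [1.8,-3.7,0],
    [2.7,-5.6,0],
    [3.6,-7.5,0],
    [4.5,-9.4,0],
    [5.4,-11.3,0],
    [6.3,-13.2,-0.5],
    [7.2,-15,-1]
  ],
  "hand": [0.8,0.8,0.8,0.8,0.8,0.8,0.8,0.8]
}}

```text
clock: 1.1
tcp_pos: [0.4635, 0.1797, 0.2023]
orientation: [-0.676, 3.067, 0.0]
contact_force: [1.0, 0.5, -0.1]
grip_width: 0.0684
gripper_force: 0.0
```

Call:
{"method": "servo_tool", "body": {
  "turn": [
    [0,0,0],
    [0,0,0],
    [0,0,0]
  ],
  "slide": [
    [0.2,-0.9,-0.5],
    [0.2,-0.9,-0.5],
    [0.2,-0.9,-0.5]
  ],
  "hand": [0.8,0.8,0.8]
}}

```text
clock: 1.48
tcp_pos: [0.4687, 0.1557, 0.1876]
orientation: [-0.678, 3.068, 0.001]
contact_force: [-1.1, -0.6, -0.7]
grip_width: 0.0682
gripper_force: 0.0
```

```bash
cat >> h.py <<'E'
from scipy.spatial.transform import Rotation as Ro
def wcloud(c,d):
    h,w=d.shape; f=h/2/np.tan(np.radians(c['fovy'])/2)
    u,v=np.meshgrid(np.arange(w),np.arange(h))
    x=u-c['cx']; y=v-c['cy']; rr=np.hypot(x,y)+1e-9; th=rr/f
    t=np.tan(np.minimum(th,1.45)); P=np.stack([x/rr*t*d,y/rr*t*d,d],-1)
    return (P-np.array(c['t']))@np.array(c['R'])
def state():
    o=r.get_obs(); M=Ro.from_rotvec(o['orientation']).as_matrix()
    print('t',round(o['clock'],2),'tcp',np.round(o['tcp_pos']*1000,1),'close dir',round(np.degrees(np.arctan2(M[1,1],M[0,1])),1),'z',np.round(M[:,2],3),'w',round(o['grip_width']*1000,1),'gf',round(o['gripper_force'],1),'F',np.round(o['contact_force'],1),'q',np.round(o['joints'],2))
    return o
def wlook(name=None):
    o=state(); c,im,d=grab('wrist',name); P=wcloud(c,d); return o,im.astype(int),d,P
def rects(P,m,minpx=40):
    k,l,s,_=cv2.connectedComponentsWithStats(m.astype(np.uint8))
    for i in range(1,k):
        if s[i,4]<minpx: continue
        q=P[l==i]; c,wh,a=cv2.minAreaRect((q[:,:2]*1000).astype(np.float32))
        if wh[0]<wh[1]: wh=wh[::-1]; a+=90
        print('px',s[i],'c',np.round(c,1),'wh',np.round(wh,1),'long axis',round(a,1),'z',np.round(np.percentile(q[:,2],[5,50,95])*1000,1))
E
python3 - <<'E'
from h import *
o,im,d,P=wlook('w1.png')
m=(im.min(-1)>150)&(d>0)&(P[...,2]>.008)&(P[...,2]<.03)&(P[...,0]<.56)&(P[...,1]>.05)
rects(P,m)
E
```

```text
t 1.48 tcp [468.7 155.7 187.6] close dir 114.9 z [-0.     0.001 -1.   ] w 68.2 gf 0.0 F [-1.1 -0.6 -0.7] q [-0.52  0.23  0.08  2.03 -0.03  0.88  1.58]
px [ 297  132   24  104 2412] c [470.3 151.1] wh [110.7  23.9] long axis 25.1 z [16.8 18.2 19.4]
px [449 202  45  62 967] c [440.1 342.4] wh [78.7 42.9] long axis 174.0 z [10.8 18.4 29.8]
px [424 248  20  30 142] c [486.8 324.9] wh [33.1 25.6] long axis 174.9 z [28.5 29.6 30. ]
px [442 268  17  22  84] c [498.9 348.6] wh [29.3 16.6] long axis 8.8 z [28.9 29.6 30. ]
px [456 268  19  16  65] c [489.  371.4] wh [22.5 19.2] long axis 169.8 z [28.9 29.6 29.9]
px [449 283  12  13  47] c [510.2 365.6] wh [23.  12.3] long axis 53.1 z [28.8 29.6 30. ]
px [533 285  26  18  55] c [465.  534.6] wh [78.3  6.4] long axis 86.4 z [24.1 26.2 29.2]
px [529 291  17  11  45] c [474.7 517.7] wh [44.8  6.6] long axis 85.1 z [24.1 27.  29.6]
px [525 297  28  17  67] c [486.8 539.3] wh [90.1  6.8] long axis 86.2 z [24.4 26.1 29.5]
px [520 302  29  18  69] c [497.1 537.7] wh [88.5  7. ] long axis 85.9 z [24.2 25.9 29.4]
px [582 303  13  13  64] c [458.5 714.2] wh [32.8 16.9] long axis 162.0 z [ 8.6  9.8 11.6]
px [516 308  29  17  71] c [507.9 537.4] wh [88.1  7.4] long axis 86.0 z [24.2 26.5 29.5]
px [542 332  25  11 174] c [528.  657.1] wh [87.3 19.3] long axis 91.1 z [11.  16.  18.2]
```

View pics/w1.png

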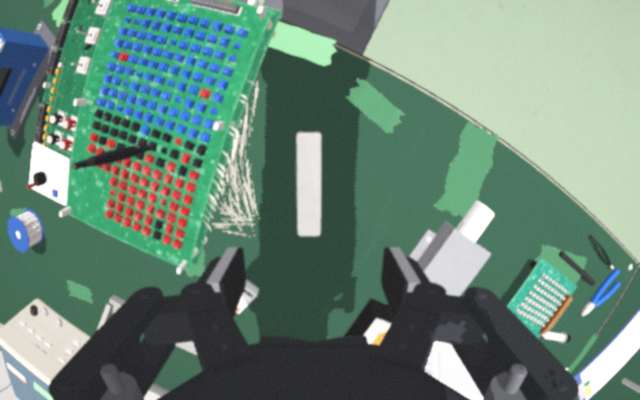

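The wrist view shows the loose bar at (309,184), between the fingers and parallel to them. The breadboard's wires reach out to about (258,85), so I'll check the clearance on that side before going down.

```bash
python3 - <<'E'
from h import *
c,im,d=grab('wrist'); P=wcloud(c,d)
a=np.radians(115.1); n=np.array([np.cos(a),np.sin(a)]); t=np.array([n[1],-n[0]])
q=P[(d>0)&(P[...,2]>.022)&(P[...,2]<.1)&(np.arange(400)[:,None]<245)]
D=q[:,:2]-[.4703,.1511]; s=D@n; l=D@t
for lo in np.arange(-.06,.06,.02):
    k=(l>=lo)&(l<lo+.02)&(s<0)&(s>-.15); print(round(lo,2),[ (round(x*1000),) for x in np.sort(s[k])[::-1][:3]], np.round(q[k][np.argsort(-s[k])[:3],2]*1000))
E
```

```text
-0.06 [(-51,), (-52,), (-52,)] [61. 69. 69.]
-0.04 [(-52,), (-52,), (-55,)] [57. 58. 57.]
-0.02 [(-52,), (-53,), (-53,)] [48. 47. 43.]
0.0 [(-54,), (-55,), (-55,)] [35. 34. 36.]
0.02 [(-52,), (-53,), (-54,)] [23. 23. 27.]
0.04 [(-58,), (-58,), (-59,)] [33. 36. 35.]
```

Call:
{"method": "servo_tool", "body": {
  "turn": [
    [0,0,0],
    [0,0,0],
    [0,0,0],
    [0,0,0],
    [0,0,0],
    [0,0,0]
  ],
  "slide": [
    [0.05,-0.15,-1.5],
    [0.05,-0.15,-3],
    [0.05,-0.15,-4.5],
    [0.05,-0.15,-5.7],
    [0.05,-0.15,-6.2],
    [0.05,-0.15,-6.2]
  ],
  "hand": [0.5,0.5,0.5,0.5,0.5,0.5]
}}

```text
clock: 2.33
tcp_pos: [0.4702, 0.1508, 0.0013]
orientation: [0.678, -3.067, -0.0]
contact_force: [0.1, 0.9, -1.0]
grip_width: 0.0429
gripper_force: 0.0
```

Call:
{"method": "servo_tool", "body": {
  "turn": [
    [0,0,0],
    [0,0,0],
    [0,0,0],
    [0,0,0]
  ],
  "slide": [
    [0,0,0],
    [0,0,0],
    [0,0,0],
    [0,0,0]
  ],
  "hand": [0.1,0.1,0.1,0.1],
  "squeeze": 80
}}

```text
clock: 2.82
tcp_pos: [0.4715, 0.1507, 0.0031]
orientation: [-0.675, 3.065, 0.001]
contact_force: [-0.7, -0.1, 7.1]
grip_width: 0.024
gripper_force: 79.4
```

Call:
{"method": "servo_tool", "body": {
  "turn": [
    [0,0,0],
    [0,0,0],
    [0,0,0],
    [0,0,0],
    [0,0,0],
    [0,0,-1.5],
    [0,0,-3],
    [0,0,-4.5]
  ],
  "slide": [
    [0,0,1.5],
    [0,0,3.3],
    [0,0,5.2],
    [0,0,7],
    [0,-0.5,8],
    [0.2,-2.3,8],
    [0.4,-4.2,8],
    [0.6,-6.1,8]
  ],
  "hand": [0.1,0.1,0.1,0.1,0.1,0.1,0.1,0.1]
}}

```text
clock: 3.82
tcp_pos: [0.4884, -0.0346, 0.2426]
orientation: [-0.058, 3.139, 0.001]
contact_force: [1.0, -0.1, -1.0]
grip_width: 0.0241
gripper_force: 78.7
```

Call:
{"method": "servo_tool", "body": {
  "turn": [
    [0,0,-1.5],
    [0,0,-3],
    [0,0,-4.5],
    [0,0,-4.8],
    [0,0,-4.8],
    [0,0,-4.8],
    [0,0,-4.8]
  ],
  "slide": [
    [0.1,-1.9,0],
    [0.2,-3.8,0],
    [0.3,-5.7,0],
    [0.3,-7.5,0],
    [0.3,-8.6,-0.5],
    [0.3,-8.8,-1],
    [0.3,-8.8,-1]
  ],
  "hand": [0.1,0.1,0.1,0.1,0.1,0.1,0.1]
}}

```text
clock: 4.7
tcp_pos: [0.4967, -0.2958, 0.2105]
orientation: [-0.59, -3.084, -0.002]
contact_force: [-0.1, -0.3, -0.7]
grip_width: 0.0242
gripper_force: 78.7
```

```bash
cat > mag.py <<'E'
import sys
from h import *
o,im,d,P=wlook(sys.argv[1]+'.png')
b=(d>0)&(abs(P[...,0]-.5)<.12)&(abs(P[...,1]+.3)<.09)&(np.arange(400)[:,None]<290)
for lo,hi in((.004,.014),(.088,.105),(.094,.104),(.050,.085)):
    print(lo,hi); rects(P,b&(P[...,2]>lo)&(P[...,2]<hi),30)
print('bar'); T=o['tcp_pos']
# carried bar: white-ish points near tool tip height
m=(d>0)&(abs(P[...,0]-T[0])<.08)&(abs(P[...,1]-T[1])<.08)&(abs(P[...,2]-T[2]-.01)<.02)&(im.min(-1)>110)
rects(P,m,100)
np.savez(sys.argv[1]+'.npz',P=P,im=im,d=d)
E
python3 mag.py w2
```

```text
t 4.7 tcp [ 496.7 -295.8  210.5] close dir 68.4 z [-0.002  0.002 -1.   ] w 24.2 gf 78.7 F [-0.1 -0.3 -0.7] q [ 0.06  0.36  0.47  1.84 -0.2   0.99  1.81]
0.004 0.014
px [ 279  105   69  137 2088] c [ 492.2 -295. ] wh [161.7  77. ] long axis 158.6 z [ 6.7  8.2 10.1]
0.088 0.105
px [ 284  120   59   35 1039] c [ 445.8 -276.6] wh [47.8 28.2] long axis 68.4 z [ 92.2  97.2 100.3]
0.094 0.104
px [284 120  59  35 850] c [ 445.8 -276.6] wh [47.8 28.2] long axis 68.4 z [ 94.7  97.8 100.4]
0.05 0.085
px [299 131  28  17 464] c [ 449.4 -278.4] wh [25.7 16. ] long axis 68.2 z [59.4 61.1 73.3]
px [328 131   3  18  51] c [ 455.8 -264.3] wh [17.4  1.2] long axis 158.9 z [50.2 53.1 74.5]
px [247 257  10  21 110] c [ 546.2 -388.5] wh [12.4  4.4] long axis 17.2 z [53.9 64.5 78.7]
bar
px [  268   149    75   193 10436] c [ 488.9 -297.1] wh [99.9 33.4] long axis 156.9 z [224.1 225.6 226.7]
px [343 242  16  25 261] c [ 493.2 -276.5] wh [7.9 3.2] long axis 35.3 z [216.5 229.1 239.6]
```

View pics/w2.png

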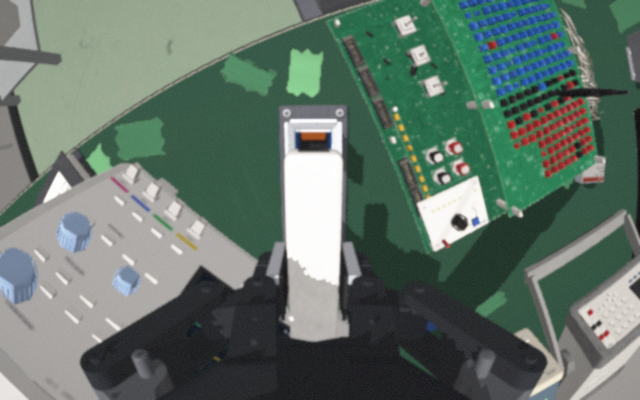

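The wrist view shows the bar held along the magazine axis. The near rim and an orange lip show above the bar's end at about (313,135).

```bash
cat > ax.py <<'E'
import sys
from h import *
A=np.radians(-21.5); u=np.array([np.cos(A),np.sin(A)]); v=np.array([-u[1],u[0]]); C=np.array([.498,-.2965])
def ext(n,q):
    D=(q[:,:2]-C)*1000; 
    if len(D)<10: return
    print(n,len(D),'along',np.round(np.percentile(D@u,[0.5,3,97,99.5]),1),'across',np.round(np.percentile(D@v,[.5,3,97,99.5]),1))
def ang(n,q):
    D=(q[:,:2]-C)*1000; s=D@u; t=D@v; 
    b=[(x,t[(s>x)&(s<x+6)]) for x in np.arange(-80,80,6)]; b=[(x+3,np.percentile(y,3),np.percentile(y,97)) for x,y in b if len(y)>25]
    b=np.array(b); print(n,'slopes deg',[round(np.degrees(np.arctan(np.polyfit(b[:,0],b[:,i],1)[0])),2) for i in(1,2)],'edges',b[:,1:].mean(0).round(1))
if __name__=='__main__':
  for n in('top0','scene0',sys.argv[1]):
    z=np.load(n+'.npz'); P=z['P']; d=z['d']; w=n[0]=='w'
    D=P[...,:2]-C; s=D@u; t=D@v; near=(abs(s)<.1)&(abs(t)<.045)&(d>0)
    if w: near&=(np.arange(400)[:,None]<290)
    for lo,hi in((.086,.106),): 
        m=near&(P[...,2]>lo)&(P[...,2]<hi); ext(n+' -end',P[m&(s<0)]); ext(n+' +end',P[m&(s>0)])
    m=near&(P[...,2]>.004)&(P[...,2]<.013); ext(n+' base',P[m])
    if w:
        T=r.get_obs()['tcp_pos']; m=near&(abs(P[...,2]-T[2]-.015)<.006)&(z['im'].min(-1)>130); ext('bar',P[m]); ang('bar',P[m]); print(((T[:2]-C)*1000)@np.c_[u,v], np.percentile(P[m][:,2],[5,50,95]))
E
python3 ax.py w2
```

```text
top0 -end 112 along [-68.5 -67.8 -32.7 -31.5] across [-22.8 -22.2  21.6  22.8]
top0 +end 119 along [32.  33.9 68.8 69.4] across [-23.7 -23.3  22.2  23.3]
top0 base 541 along [-97.6 -83.9  85.1  98.4] across [-41.3 -37.5  37.9  44.3]
scene0 -end 91 along [-72.9 -72.  -34.7 -33.6] across [-20.7 -20.1  24.4  24.9]
scene0 +end 89 along [26.9 30.6 67.7 85.8] across [-33.5 -21.3  25.1  27.2]
scene0 base 152 along [-88.3 -84.5  74.7  79.9] across [-35.6 -32.9  39.3  40.7]
w2 -end 1051 along [-70.  -69.9 -46.  -42.9] across [-24.5 -22.9  22.4  22.7]
w2 base 2093 along [-86.4 -86.1  62.3  72.2] across [-38.8 -37.9  37.   37.6]
bar 7731 along [-56.5 -55.2   5.1   7.3] across [-17.2 -12.3  11.2  16. ]
bar slopes deg [np.float64(-1.32), np.float64(1.45)] edges [-12.3  11.2]
[-0.98548479  0.82356991] [0.22442899 0.22566511 0.22678593]
```

Call:
{"method": "servo_tool", "body": {
  "turn": [
    [0,0,0],
    [0,0,0],
    [0,0,0],
    [0,0,0],
    [0,0,0],
    [0,0,0],
    [0,0,0],
    [0,0,0]
  ],
  "slide": [
    [-0.03,0.01,-1.2],
    [-0.03,0.01,-2.4],
    [-0.03,0.01,-3.3],
    [-0.03,0.01,-3.6],
    [-0.03,0.01,-3.9],
    [-0.03,0.01,-4.2],
    [-0.03,0.01,-4.5],
    [-0.03,0.01,-4.5]
  ],
  "hand": [0.1,0.1,0.1,0.1,0.1,0.1,0.1,0.1]
}}

```text
clock: 5.75
tcp_pos: [0.4962, -0.2964, 0.0759]
orientation: [-0.59, -3.085, -0.0]
contact_force: [-0.1, 0.7, 0.3]
grip_width: 0.024
gripper_force: 78.7
```

Call:
{"method": "servo_tool", "body": {
  "turn": [
    [0,0,0],
    [0,0,0],
    [0,0,0],
    [0,0,0],
    [0,0,0],
    [0,0,0]
  ],
  "slide": [
    [0,0,-0.3],
    [0,0,-0.6],
    [0,0,-0.9],
    [0,0,-1.2],
    [0,0,-1.3],
    [0,0,-1.3]
  ],
  "hand": [0.1,0.1,0.1,0.1,0.1,0.1]
}}

```text
clock: 6.5
tcp_pos: [0.497, -0.297, 0.0375]
orientation: [0.59, 3.085, -0.001]
contact_force: [-0.3, -0.3, 5.0]
grip_width: 0.0237
gripper_force: 79.5
```

Call:
{"method": "servo_tool", "body": {
  "turn": [
    [0,0,0],
    [0,0,0],
    [0,0,0],
    [0,0,0],
    [0,0,0],
    [0,0,0],
    [0,0,0]
  ],
  "slide": [
    [0,0,0],
    [0,0,0],
    [0,0,0],
    [0,0,1],
    [0,0,2.5],
    [0,0,4],
    [0,0,5.5]
  ],
  "hand": [0.6,0.6,0.6,0.6,0.6,0.6,0.6]
}}

```text
clock: 7.38
tcp_pos: [0.4962, -0.2963, 0.2037]
orientation: [-0.59, -3.085, -0.0]
contact_force: [-0.0, 0.8, 0.1]
grip_width: 0.0516
gripper_force: 0.0
```

```bash
python3 - <<'E'
from h import *
import ax
o,im,d,P=wlook('w3.png'); np.savez('w3.npz',im=im,d=d,P=P)
D=P[...,:2]-ax.C; s=D@ax.u; t=D@ax.v
near=(d>0)&(np.arange(400)[:,None]<300)
for lo,hi in ((.086,.106),(.004,.013)): ax.ext(str(lo),P[near&(abs(s)<.1)&(abs(t)<.045)&(P[...,2]>lo)&(P[...,2]<hi)])
for x in np.arange(-60,60,8):
    m=near&(abs(s*1000-x)<4)&(abs(t)<.011); q=P[m]
    if len(q)>5: print(x,'z',np.round(np.percentile(q[:,2],[5,50,95])*1000,1),im[m].mean(0).astype(int))
# slope across
m=near&(abs(s)<.025)&(abs(t)<.011); A=np.c_[s[m],t[m],np.ones(m.sum())]; print('tilt',np.linalg.lstsq(A,P[m][:,2],rcond=None)[0])
E
```

```text
t 7.38 tcp [ 496.2 -296.3  203.7] close dir 68.4 z [-0.  0. -1.] w 51.6 gf 0.0 F [-0.   0.8  0.1] q [ 0.05  0.37  0.48  1.85 -0.2   0.97  1.82]
0.086 2758 along [-70.  -69.2  65.2  67. ] across [-23.9 -23.   22.   22.9]
0.004 3842 along [-85.9 -84.6  67.4  80.1] across [-38.6 -37.3  36.5  37.3]
-60 z [69.6 75.  95.2] [211 176 158]
-52 z [60.3 63.4 68.7] [193 149 123]
-44 z [59.9 61.2 62.2] [240 238 236]
-36 z [59.5 61.2 62.2] [240 238 237]
-28 z [60.  61.2 62.1] [240 239 237]
-20 z [60.1 61.2 62.3] [249 248 247]
-12 z [60.1 61.1 62.4] [254 253 253]
-4 z [60.1 61.1 62.2] [254 253 253]
4 z [60.1 61.1 62.1] [253 253 253]
12 z [60.  61.1 62.1] [253 253 252]
20 z [59.9 61.2 62.3] [253 253 252]
28 z [60.  61.1 62.2] [252 252 252]
36 z [60.  61.1 62.2] [251 251 250]
44 z [59.9 61.  62.4] [241 239 238]
52 z [61.1 67.8 73.8] [246 173 101]
tilt [-0.00100597 -0.00748103  0.06115296]
```

View pics/w3.png

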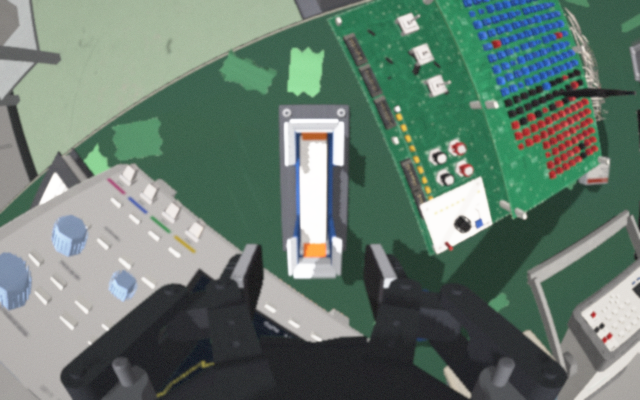

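Bar 1 is held: its top is level at z = 61 mm in the measured band, with orange lips over both ends (at (313,136) and (315,251)). Next is bar 2.

Call:
{"method": "servo_tool", "body": {
  "turn": [
    [0,0,0],
    [0,0,0.5],
    [0,0,1],
    [0,0,1.5],
    [0,0,2],
    [0,0,2.5],
    [0,0,3],
    [0,0,3]
  ],
  "slide": [
    [0,0.8,1.3],
    [-0.1,2.6,1.6],
    [-0.2,4.5,1.6],
    [-0.4,6.5,1.6],
    [-0.6,8.5,1.6],
    [-0.8,10.5,1.6],
    [-1,12.5,1.6],
    [-1.2,14.5,1.6]
  ],
  "hand": [0.6,0.6,0.6,0.6,0.6,0.6,0.6,0.6]
}}

```text
clock: 8.43
tcp_pos: [0.4599, 0.1402, 0.2504]
orientation: [0.181, 3.136, 0.001]
contact_force: [0.3, 0.0, 0.3]
grip_width: 0.0513
gripper_force: 0.0
```

Call:
{"method": "servo_tool", "body": {
  "turn": [
    [0,0,0],
    [0,0,0],
    [0,0,0],
    [0,0,0],
    [0,0,0],
    [0,0,0]
  ],
  "slide": [
    [-0.3,2,0],
    [-0.6,4,0],
    [-0.9,6,-0.5],
    [-0.9,7,-1.5],
    [-0.9,7,-2],
    [-0.9,7,-2]
  ],
  "hand": [0.6,0.6,0.6,0.6,0.6,0.6]
}}

```text
clock: 9.18
tcp_pos: [0.433, 0.3466, 0.189]
orientation: [-0.183, -3.134, 0.005]
contact_force: [-0.7, -0.9, -0.0]
grip_width: 0.0508
gripper_force: 0.0
```

```bash
python3 - <<'E'
from h import *
o,im,d,P=wlook('w4.png')
b=(d>0)&(abs(P[...,0]-.47)<.14)&(abs(P[...,1]-.35)<.09)&(np.arange(400)[:,None]<300)
print('bar');rects(P,b&(P[...,2]>.012)&(P[...,2]<.0225)&(im.min(-1)>120))
print('dock');rects(P,b&(P[...,2]>.025)&(P[...,2]<.034))
E
```

```text
t 9.18 tcp [433.  346.6 189. ] close dir 83.3 z [-0.002 -0.003 -1.   ] w 50.8 gf 0.0 F [-0.7 -0.9 -0. ] q [-0.83  0.33  0.05  1.89 -0.02  0.93  0.69]
bar
px [ 306  155   26   46 1066] c [425.6 351.6] wh [47.4 25.5] long axis 172.2 z [16.6 18.1 19.4]
dock
px [ 286  198   67   76 4680] c [487.  346.5] wh [84.7 68.8] long axis 174.4 z [29.  30.2 31.3]
```

View pics/w4.png

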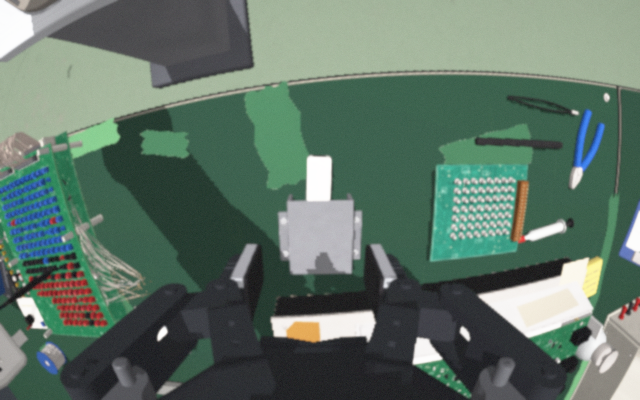

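The wrist view shows bar 2's end at (319,178) sticking out 45 mm from the dock, whose centre is at (320,236). The way in is clear.

Call:
{"method": "servo_tool", "body": {
  "turn": [
    [0,0,-0.2],
    [0,0,-0.2],
    [0,0,-0.2],
    [0,0,-0.2],
    [0,0,-0.2],
    [0,0,-0.2]
  ],
  "slide": [
    [-0.33,0.18,-1.5],
    [-0.33,0.18,-3],
    [-0.33,0.18,-4.5],
    [-0.33,0.18,-5.7],
    [-0.33,0.18,-6.15],
    [-0.33,0.18,-6.15]
  ],
  "hand": [0.6,0.6,0.6,0.6,0.6,0.6]
}}

```text
clock: 9.98
tcp_pos: [0.4243, 0.3533, 0.0065]
orientation: [0.211, 3.134, -0.0]
contact_force: [-0.2, 0.4, 0.3]
grip_width: 0.0513
gripper_force: 0.0
```

Call:
{"method": "servo_tool", "body": {
  "turn": [
    [0,0,0],
    [0,0,0],
    [0,0,0],
    [0,0,0]
  ],
  "slide": [
    [0,0,0],
    [0,0,0],
    [0,0,0],
    [0,0,0]
  ],
  "hand": [0.1,0.1,0.1,0.1],
  "squeeze": 80
}}

```text
clock: 10.48
tcp_pos: [0.4248, 0.3545, 0.0081]
orientation: [0.21, 3.132, 0.004]
contact_force: [-0.8, -0.1, 8.2]
grip_width: 0.0237
gripper_force: 78.7
```

Call:
{"method": "servo_tool", "body": {
  "turn": [
    [0,0,0],
    [0,0,0],
    [0,0,0],
    [0,0,0],
    [0,0,0],
    [0,0,0],
    [0,0,0],
    [0,0,0]
  ],
  "slide": [
    [-0.4,0.04,0.05],
    [-0.9,0.09,0.1],
    [-1.4,0.14,0.1],
    [-1.9,0.19,0.1],
    [-2.4,0.24,0.1],
    [-2.6,0.26,0.1],
    [-2.6,0.26,0.5],
    [-2.6,0.26,1.5]
  ],
  "hand": [0.1,0.1,0.1,0.1,0.1,0.1,0.1,0.1]
}}

```text
clock: 11.48
tcp_pos: [0.3456, 0.3608, 0.0512]
orientation: [-0.21, -3.134, 0.003]
contact_force: [0.3, 0.6, 0.2]
grip_width: 0.0237
gripper_force: 78.6
```

```bash
cat > b2.py <<'E'
import sys
from h import *
o,im,d,P=wlook(sys.argv[1]); T=o['tcp_pos']; lim=float(sys.argv[2]); 
b=(d>0)&(np.hypot(P[...,0]-T[0],P[...,1]-T[1])<.16)&(im.min(-1)>130)&(abs(P[...,2]-lim)<.02)&(np.arange(400)[:,None]<300)
rects(P,b,150)
E
python3 b2.py w5.png .055
```

```text
t 11.47 tcp [345.6 360.8  51.2] close dir 82.3 z [-0.001 -0.002 -1.   ] w 23.7 gf 78.6 F [0.3 0.6 0.2] q [-0.97  0.46  0.04  2.11 -0.03  0.58  0.54]
px [ 287  217   54   83 3971] c [344.1 360.4] wh [41.6 25.5] long axis 172.1 z [55.6 61.2 62.2]
px [272 242  13  18 166] c [332.1 346. ] wh [4.6 1.6] long axis 88.5 z [56.4 66.5 74.3]
px [342 243  13  17 158] c [336.4 377.5] wh [4.6 1.4] long axis 77.0 z [57.1 65.5 73.7]
```

View pics/w5.png

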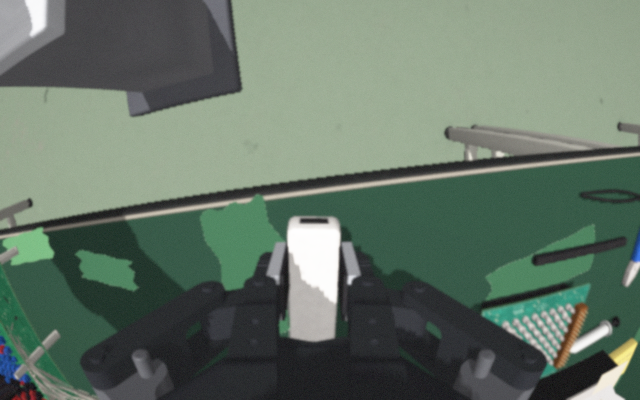

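The bar is out of the dock and in the fingers, with its near end at (315,218). I'll lay it in the clear patch at about (0.44, 0.20).

Call:
{"method": "servo_tool", "body": {
  "turn": [
    [0,0,0],
    [0,0,0],
    [0,0,0],
    [0,0,0],
    [0,0,0],
    [0,0,0],
    [0,0,0],
    [0,0,0]
  ],
  "slide": [
    [0,-1,0.5],
    [0.3,-2.5,0.5],
    [0.8,-4,0.5],
    [1.5,-5,0.5],
    [2,-5.2,0],
    [2,-5.2,-0.7],
    [2,-5.2,-1.2],
    [2,-5.2,-1.35]
  ],
  "hand": [0.1,0.1,0.1,0.1,0.1,0.1,0.1,0.1]
}}

```text
clock: 12.52
tcp_pos: [0.4054, 0.2054, 0.0099]
orientation: [-0.209, -3.134, 0.001]
contact_force: [0.7, -0.5, 0.2]
grip_width: 0.0236
gripper_force: 78.7
```

Call:
{"method": "servo_tool", "body": {
  "turn": [
    [0,0,0],
    [0,0,0],
    [0,0,0]
  ],
  "slide": [
    [0,0,-0.05],
    [0,0,-0.05],
    [0,0,-0.05]
  ],
  "hand": [0.1,0.1,0.1]
}}

```text
clock: 12.9
tcp_pos: [0.4058, 0.2059, 0.0094]
orientation: [0.209, 3.134, 0.001]
contact_force: [-0.3, -0.2, -0.9]
grip_width: 0.0236
gripper_force: 78.7
```

Call:
{"method": "servo_tool", "body": {
  "turn": [
    [0,0,0],
    [0,0,0],
    [0,0,0],
    [0,0,0],
    [0,0,0],
    [0,0,0],
    [0,0,0],
    [0,0,0]
  ],
  "slide": [
    [0,0,-0.05],
    [0,0,-0.05],
    [0,0,-0.05],
    [0,0,-0.05],
    [0,0,1],
    [0,0,3],
    [0.8,0,5],
    [1,0,6]
  ],
  "hand": [0.1,0.6,0.6,0.6,0.6,0.6,0.6,0.6]
}}

```text
clock: 13.9
tcp_pos: [0.4377, 0.2061, 0.1923]
orientation: [0.211, 3.13, 0.005]
contact_force: [-0.1, 0.7, -0.2]
grip_width: 0.051
gripper_force: 0.0
```

Call:
{"method": "servo_tool", "body": {
  "turn": [
    [0,0,0],
    [0,0,0]
  ],
  "slide": [
    [0,0,0],
    [0,0,0]
  ],
  "hand": [0.6,0.6]
}}

```text
clock: 14.15
tcp_pos: [0.4347, 0.2053, 0.1881]
orientation: [-0.209, -3.133, 0.001]
contact_force: [-0.0, -0.5, -0.4]
grip_width: 0.0511
gripper_force: 0.0
```

```bash
python3 b2.py w6.png .018
```

```text
t 14.15 tcp [434.7 205.3 188.1] close dir 82.4 z [-0.001 -0.001 -1.   ] w 51.1 gf 0.0 F [-0.  -0.5 -0.4] q [-0.65  0.21  0.1   2.06 -0.03  0.88  0.89]
px [184  92  37  36 714] c [335.9  91.3] wh [46.8 29.6] long axis 97.3 z [-0.3  1.   2.3]
px [ 297  136   27  105 2512] c [439.1 199.7] wh [111.4  27.8] long axis 171.2 z [11.5 18.1 19.3]
px [ 417  182   46   74 2537] c [486.1 336. ] wh [84.2 48.3] long axis 173.3 z [29.  30.2 31.3]
px [400 195  14  49 529] c [491.1 305.7] wh [59.1 13.4] long axis 173.9 z [2.  3.3 5.9]
```

Call:
{"method": "servo_tool", "body": {
  "turn": [
    [0,0,-0.1],
    [0,0,-0.1],
    [0,0,-0.1],
    [0,0,-0.1],
    [0,0,-0.1],
    [0,0,-0.1]
  ],
  "slide": [
    [0.15,-0.17,-1.5],
    [0.15,-0.17,-3],
    [0.15,-0.17,-4.5],
    [0.15,-0.17,-5.7],
    [0.15,-0.17,-6.2],
    [0.15,-0.17,-6.2]
  ],
  "hand": [0.55,0.55,0.55,0.55,0.55,0.55]
}}

```text
clock: 14.95
tcp_pos: [0.439, 0.2, 0.0019]
orientation: [-0.223, -3.131, 0.003]
contact_force: [0.1, 0.0, 0.6]
grip_width: 0.0471
gripper_force: 0.0
```

Call:
{"method": "servo_tool", "body": {
  "turn": [
    [0,0,0],
    [0,0,0],
    [0,0,0],
    [0,0,0]
  ],
  "slide": [
    [0,0,0],
    [0,0,0],
    [0,0,0],
    [0,0,0]
  ],
  "hand": [0.1,0.1,0.1,0.1],
  "squeeze": 80
}}

```text
clock: 15.45
tcp_pos: [0.4409, 0.201, 0.0044]
orientation: [0.223, 3.132, 0.002]
contact_force: [-0.8, -0.8, 7.4]
grip_width: 0.0238
gripper_force: 79.4
```

Call:
{"method": "servo_tool", "body": {
  "turn": [
    [0,0,0],
    [0,0,0],
    [0,0,0],
    [0,0,0],
    [0,0,0],
    [0,0,-0.5],
    [0,0,-1],
    [0,0,-1.5]
  ],
  "slide": [
    [0,0,1.5],
    [0,0,3.3],
    [0,0,5.2],
    [0,0,7],
    [0.2,-0.5,8],
    [0.6,-2.3,8],
    [1,-4.2,8],
    [1.4,-6.1,8]
  ],
  "hand": [0.1,0.1,0.1,0.1,0.1,0.1,0.1,0.1]
}}

```text
clock: 16.45
tcp_pos: [0.4822, 0.0159, 0.2439]
orientation: [0.429, 3.11, 0.002]
contact_force: [-0.0, 0.7, 0.1]
grip_width: 0.0235
gripper_force: 78.9
```

Call:
{"method": "servo_tool", "body": {
  "turn": [
    [0,0,-0.5],
    [0,0,-1],
    [0,0,-1.2],
    [0,0,-1.2],
    [0,0,-1.2],
    [0,0,-1.2],
    [0,0,-1.2],
    [0,0,-1.2]
  ],
  "slide": [
    [0.1,-1.9,0],
    [0.2,-3.8,0],
    [0.3,-5.7,0],
    [0.4,-7.5,0],
    [0.46,-9.2,0],
    [0.46,-10.4,-0.5],
    [0.46,-10.5,-1.1],
    [0.46,-10.5,-1.1]
  ],
  "hand": [0.1,0.1,0.1,0.1,0.1,0.1,0.1,0.1]
}}

```text
clock: 17.45
tcp_pos: [0.4949, -0.2962, 0.2087]
orientation: [-0.589, -3.083, -0.002]
contact_force: [-0.1, 0.0, -0.7]
grip_width: 0.0234
gripper_force: 78.9
```

```bash
python3 mag.py w7 | head -1; python3 ax.py w7 | tail -6
```

```text
t 17.45 tcp [ 494.9 -296.2  208.7] close dir 68.4 z [-0.003  0.002 -1.   ] w 23.4 gf 78.9 F [-0.1  0.  -0.7] q [ 0.06  0.36  0.47  1.84 -0.2   0.98  1.81]
scene0 base 152 along [-88.3 -84.5  74.7  79.9] across [-35.6 -32.9  39.3  40.7]
w7 -end 1026 along [-70.6 -69.8 -48.9 -45.4] across [-23.7 -22.8  22.1  22.9]
w7 base 2137 along [-86.8 -86.5  59.7  69.7] across [-38.3 -37.6  36.8  37.4]
bar 7771 along [-58.8 -57.3   4.5   6.7] across [-18.3 -13.3  10.3  15.1]
bar slopes deg [np.float64(-1.03), np.float64(0.91)] edges [-13.6  10.7]
[-2.30118776 -0.3193849 ] [0.22130834 0.2225536  0.22369424]
```

Call:
{"method": "servo_tool", "body": {
  "turn": [
    [0,0,0],
    [0,0,0],
    [0,0,0],
    [0,0,0],
    [0,0,0],
    [0,0,0],
    [0,0,0],
    [0,0,0]
  ],
  "slide": [
    [0.05,0.02,-1.2],
    [0.05,0.02,-2.4],
    [0.05,0.02,-3.2],
    [0.05,0.02,-3.5],
    [0.05,0.02,-3.8],
    [0.05,0.02,-4.1],
    [0.05,0.02,-4.4],
    [0.05,0.02,-4.4]
  ],
  "hand": [0.1,0.1,0.1,0.1,0.1,0.1,0.1,0.1]
}}

```text
clock: 18.5
tcp_pos: [0.4971, -0.2967, 0.0774]
orientation: [-0.59, -3.085, -0.0]
contact_force: [-0.4, 0.4, -0.6]
grip_width: 0.024
gripper_force: 78.9
```

Call:
{"method": "servo_tool", "body": {
  "turn": [
    [0,0,0],
    [0,0,0],
    [0,0,0],
    [0,0,0],
    [0,0,0],
    [0,0,0]
  ],
  "slide": [
    [0,0,-0.3],
    [0,0,-0.6],
    [0,0,-0.9],
    [0,0,-1.15],
    [0,0,-1.25],
    [0,0,-1.25]
  ],
  "hand": [0.1,0.1,0.1,0.1,0.1,0.1]
}}

```text
clock: 19.25
tcp_pos: [0.4975, -0.2974, 0.0411]
orientation: [0.591, 3.085, -0.0]
contact_force: [-2.1, 1.1, 7.5]
grip_width: 0.024
gripper_force: 79.9
```

Call:
{"method": "servo_tool", "body": {
  "turn": [
    [0,0,0],
    [0,0,0],
    [0,0,0],
    [0,0,0],
    [0,0,0],
    [0,0,0],
    [0,0,0],
    [0,0,0]
  ],
  "slide": [
    [0,0,-0.06],
    [0,0,-0.06],
    [0,0,-0.06],
    [0,0,-0.06],
    [0,0,-0.06],
    [0,0,1],
    [0,0,3],
    [0,0,5]
  ],
  "hand": [0.1,0.1,0.6,0.6,0.6,0.6,0.6,0.6]
}}

```text
clock: 20.25
tcp_pos: [0.4971, -0.2967, 0.1918]
orientation: [-0.59, -3.085, 0.0]
contact_force: [2.0, 0.1, 0.4]
grip_width: 0.0511
gripper_force: 0.0
```

```bash
python3 - <<'E'
from h import *
import ax
o,im,d,P=wlook('w8.png')
D=P[...,:2]-ax.C; s=D@ax.u; t=D@ax.v
near=(d>0)&(np.arange(400)[:,None]<300)
for x in np.arange(-60,60,8):
    m=near&(abs(s*1000-x)<4)&(abs(t)<.011); q=P[m]
    if len(q)>5: print(x,'z',np.round(np.percentile(q[:,2],[5,50,95])*1000,1),im[m].mean(0).astype(int))
E
```

```text
t 20.25 tcp [ 497.1 -296.7  191.8] close dir 68.4 z [-0.001  0.    -1.   ] w 51.1 gf 0.0 F [2.  0.1 0.4] q [ 0.06  0.39  0.48  1.86 -0.21  0.95  1.82]
-60 z [69.8 74.3 95.4] [213 181 165]
-52 z [60.6 63.7 68.2] [194 148 122]
-44 z [60.  61.2 62.4] [241 240 238]
-36 z [60.  61.3 62.4] [241 240 239]
-28 z [60.1 61.3 62.4] [242 240 239]
-20 z [59.9 61.2 62.4] [248 247 246]
-12 z [60.  61.2 62.2] [253 252 251]
-4 z [60.  61.2 62.2] [253 252 252]
4 z [60.1 61.3 62.3] [253 253 253]
12 z [60.1 61.3 62.4] [253 253 253]
20 z [60.1 61.2 62.3] [253 253 253]
28 z [60.1 61.2 62.4] [253 253 252]
36 z [60.2 61.3 62.2] [251 251 250]
44 z [60.2 61.2 62.2] [242 240 238]
52 z [61.4 67.9 73.1] [243 169 102]
```

View pics/w8.png

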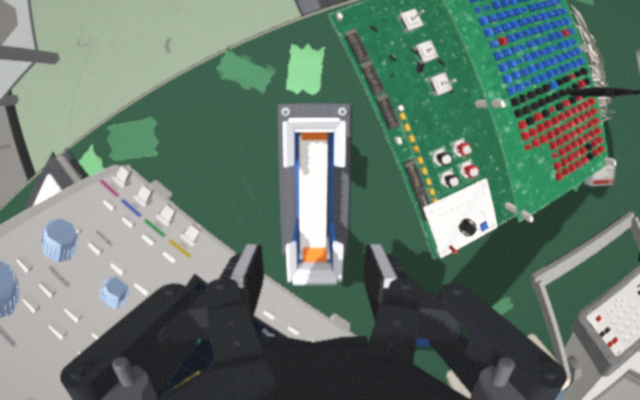

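Bar 2 is level at z = 61 mm under both shut orange lips (at (313,136) and (315,255)), with bar 1 beneath it. The gripper is clear, so I'm handing in.

```bash
python3 -c "
from bench import r
print(r.hand_in())"
```

```text
the job is handed in; nothing more can be done
None
```

Both bars are loaded in the magazine, level and held under the shut lips, and the job was handed in at about 20 s with the gripper clear; the hand-in returned no verdict.

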